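Lock the peg-top work holder into the engraving block

TASK

Take the work holder that carries a round brass disc between four pegs out of the wooden rack and lock it into the bayonet seat on top of the engraving block: feel its cross bar into the two slots, push it down against the spring, turn it a quarter turn clockwise to its stop and let it rise into its lock. Never bear on the block with more than about 60 N, and leave the other two holders standing in the rack.

Things in the scene. Friction and masses are not known exactly. Their poses are not given: they have to be found in the camera images.
- block: Engraver's ball block, fixed: dark steel ball 116 mm wide on a black rubber ring, 125 mm high in all. Origin under its centre on the bench, z up; a small black brake knob sticks out of the ball to -x. Its head swivels on the ball about z, held by a brake (it drags round at 0.25 N m), so this pose does NOT tell how the head stands (see block_seat).
- block_seat (a point): Centre of the seat's mouth: flat top of the 46 mm wide nose on the head, 125 mm above the block's origin; axes as the block's. Bore 20 mm wide, 1 mm chamfer; two opposite slots 6.8 mm wide run out to 17 mm from the axis. The line of the slots turns with the head: anywhere within 0.6 rad of the block's x axis, either side; to be found by feel or by eye.
- block_flange (a point): On the axis 8 mm below the mouth: underside of the flange the slots pass through. Below it the cross bar can turn from the slots 90 deg clockwise seen from above, to a solid stop (anticlockwise it is stopped at once). At that end the flange's underside has notches 6.8 mm wide, 3 mm deep, into which the spring lifts the bar: locked.
- block_spring (a point): Top of the brass spring plunger in the bore at rest, on the axis 13 mm below the mouth. It pushes the stem up: 4 N at first touch and 0.6 N more for each mm down, about 8 N when locked, 11 N with the holder fully down.
- peg_holder_grip (a point): Grip point of the holder to be fitted, on its axis (z up), 25 mm above the underside and 13 mm below the top of its knurled aluminium grip, 40 mm wide and 38 mm high; on top four steel pegs round a brass disc 24 mm wide (10 mm high). Height above the block's origin: bar resting on the nose 165 mm; fully down 150 mm (grip's underside on the nose); locked 155 mm; not turned 160 mm or more.
- peg_holder_bar (a point): Centre of its cross bar, 37.5 mm below the grip point: 5 x 5 mm, square-edged, along this point's x axis, ends 16 mm from the axis and alike. The bar clears the flange and can turn when the holder is fully down or up to 2 mm above that.
- peg_holder: The same holder, about 0.2 kg; origin at the lower end of its steel stem, 50 mm below the grip point. The stem is 18 mm wide and 25 mm long with a chamfered end; axes as the points'.
- rack: Wooden rack, fixed, 76 x 205 x 30 mm, origin under its centre; three holes in a row along its y axis, 65 mm apart, 20.5 mm wide, 22 mm deep. Three holders stand in it in any order and turned any way, stems in the holes, cross bars lying on the wood: grip points 70 mm above the bench, undersides of the grips 15 mm above the wood.
- post_holder_grip (a point): Same point of another holder with the same stem and grip, whose top is a pale tapered wooden post 32 mm high with a ring round it; it stays in the rack.
- pad_holder_grip (a point): Same point of the third holder with the same stem and grip, whose top is a dark brown dome of setter's pitch 12 mm high; it stays in the rack.
Things that resemble listed ones, but are neither listed nor needed, are in the scene too. Leave any red or turquoise look-alike of the peg_holder alone.

How it is judged:
On the way, in this order (a step that is already met when the one before it is completed fails the run):
1. the holder with the pegs is lifted clear of the rack (z of peg_holder_grip in the frame of rack above 0.1 m), for 0.1 s.
2. it is pushed down in the seat against the spring, its cross bar below the flange (z of peg_holder_grip in the frame of block below 0.1525 m and horizontal distance between peg_holder_grip and block below 0.004 m), for 0.05 s.
At the end, for the whole second after the job is handed in: The peg holder sits locked in the block's seat: its grip point 153.7 to 156.3 mm above the block's origin (only the lock notches hold it there), within 3.5 mm of the axis, upright within 0.06 rad, at rest and let go; the two other holders stand upright in the rack (z of peg_holder_grip in the frame of block between 0.1537 and 0.1563 m and horizontal distance between peg_holder_grip and block below 0.0035 m and angle between peg_holder_grip's own z axis and vertical below 0.06 rad and linear speed of peg_holder below 0.01 m/s and angle between each of post_holder_grip, pad_holder_grip's own z axis and vertical below 0.15 rad); the robot touches nothing.
It fails at once if the holder bears on the block with more than 60 N (contact force between peg_holder and block above 60 N).
It fails at once if the holder with the wooden post is moved by more than 20 mm (distance of post_holder_grip from where it was at the start of the episode above 0.02 m).
It fails at once if the holder with the pitch dome is moved by more than 20 mm (distance of pad_holder_grip from where it was at the start of the episode above 0.02 m).
It also fails if it takes over 58 s, if anything falls off the work surface, if the arm or the gripper's body presses on something with over 40 N, if the wrist force passes 120 N, or if a joint passes its speed limit or range.

ROBOT

A 6-joint arm with a two-finger parallel gripper is mounted at the origin on a cart in front of the work surface, level with it; the furniture and walls round the work are solid. World frame = base frame: x ahead of the robot, y to its left, z up, the work surface at z = 0. Lengths are in m, angles in rad, forces in N, time in s.
With the tool pointing down it reaches from about 0.325 to 0.9 m from the base axis. Payload 6.1 kg.
Tool frame: the origin (TCP) lies on the front face of the gripper's body, between the roots of the fingers; the fingertips stand 73 mm ahead of it and the grasp point (between the pads) lies 54 mm ahead of it; y points along the fingers, x is the direction in which the jaws open and shut, and the axes are right-handed (so a half turn about y gives the same grasp; the last joint's range is limited). The gripper opens to 85 mm and grips with 20 to 120 N. Pads are 22 mm wide; open, the fingers measure 114 mm over their backs; the gripper's body (76 mm by 85 mm) begins 54 mm behind the grasp point. The pads swing forward as they close: fully open they stand 13 mm farther back than shut.
Start: joints at [-1.272, 0.22, 1.526, -0, 1.395, -0.126], TCP at [0.258, -0.569, 0.304] pointing down, gripper open.
Joint ranges: [-2.98, 2.98], [-0.91, 2.08], [0.09, 2.57], [-1.24, 4.39], [0.2, 2.65], [-2.68, 2.68]. Speed limits (rad/s): [2.57, 2.57, 3.01, 3.14, 3.14, 3.14].

INTERFACE

Orientations are given as a rotation vector (axis times angle).
In Python, from plant import arm gives the robot as it stands.
- The arm moves only by the tool drive_tool, never from a script. Its argument "plan" is a list of rows, each a list of 7 numbers: the turn, a rotation vector about the tool's x, y, z in degrees, then the shift along the tool's x, y, z in m, then the finger opening in m, from 0 to 0.0854. A call has 1 to 10 rows; each row is the pose to reach, as a shift and turn from the pose commanded when the call began, along the tool's axes at that moment; what a row does not reach only later rows make up. A row lasts 1/10 s, in which the tool goes at most 50 mm and 8.59 degrees, less where a joint would pass 70% of its speed; a pose out of reach is approached as far as the arm can. A call with a gripper value outside its range is refused whole. The fingers move at their own pace and stop on an object; "squeeze" is the grip in N (left out, the last holds). Time passes only in rows, so rows that repeat a pose let the fingers close. It gives the time, the measured TCP pose, the force and the opening at its end, in the units of the state.
- arm.observe(): the state, without advancing time (a new reading comes with each control period).
- arm.get_image(name): name is "side" or "top"; returns a dict with "img" (400x640x3 uint8, red, green, blue), "fx", "fy", "cx", "cy" (pixels), "camera_from_world" (4x4, takes a point from world to camera coordinates). Camera axes: x right, y down, z forward; pixel columns grow to the right and rows downward; lengths in m; the calibration is good to about 2 mm. A picture is of the moment at which its call begins. There is no depth.
- arm.sign_off(): hands the job in, once; it reports no verdict.
Trained networks look in a picture, given as the dict that the camera call returned (one of the last four; its "shot" number tells which), for a name from the list of things; names that differ only in an ending like _2 or _b are one class to them, and where a whole thing is asked for, a point or a joint stands for the part that bears it (a point fixed in the world has none). Each returns a list of dicts, best first, with "p" (0 to 1); they miss things now and then, are a little off and sometimes report something else, mostly with a low value. They report only what shows in the picture. A call takes as long as a camera call. They do not tell look-alikes from the thing itself.
- arm.find_in(picture, thing): "extent" ([left, top, width, height] in pixels, round what is visible of it).
- arm.place_of(picture, thing): "point" ([column, row] in pixels: a listed point, or the origin of a listed thing).
The state is a dict: "t": time; "qpos": joint angles; "qvel": joint speeds; "effort": joint torques, N m; "tool_pos": TCP position; "tool_rot": TCP orientation; "ft_force": force on the tool from outside, world axes, zero at the start; "wrist_torque": the same for the moment, N m; "opening": finger opening in m.
Only numpy, scipy, OpenCV 4.12 (cv2) and the standard library are available. Lean on these libraries where they do the work, as an engineer would, in place of code of your own. Each camera call takes 0.05 s, during which the arm holds its last target.

## Working session

There is one attempt and no reset: what is moved stays moved. The work goes in short steps, Python scripts to look and compute and a tool call to move; the robot and the scene stay as the last step left them, time stands still between calls to the robot, and variables do not carry over. Pictures are saved under pics/ and viewed, and the job is handed in when it is done.

Besides the shell and the picture viewer there is one more tool, called after ">>>" by a JSON object that holds its "op" and its "data". drive_tool: Moves the arm, as the interface text tells. Its arguments: {"type":"object","properties":{"plan":{"type":"array"},"squeeze":{"type":"number"}},"required":["plan"]}

```bash
ls; mkdir -p pics
python3 - <<'E'
from plant import arm
import cv2,pickle
s=arm.observe()
print({k:(v if isinstance(v,float) else [round(float(x),4) for x in v]) if not isinstance(v,(int,float)) else v for k,v in s.items()})
for n in ("side","top"):
    p=arm.get_image(n)
    pickle.dump(p,open(f'{n}0.pkl','wb'))
    cv2.imwrite(f'pics/{n}0.png',p['img'][:,:,::-1])
    print(n,p['fx'],p['cx'],p['cy'],p['camera_from_world'].round(3).tolist())
    for th in ('peg_holder_grip','post_holder_grip','pad_holder_grip','block','block_seat','rack','peg_holder_bar'):
        print(th,[( [round(float(a),1) for a in d['point']],round(d['p'],2)) for d in arm.place_of(p,th)[:4]])
E
```

```text
pics
{'t': 0.0, 'qpos': [-1.2721, 0.2212, 1.5276, 0.0, 1.3947, -0.1261], 'qvel': [0.0014, -0.0012, 0.001, 0.001, 0.0027, 0.0006], 'effort': [-0.0013, -49.6903, -38.9399, -0.0006, 0.0108, 0.0], 'tool_pos': [0.2574, -0.569, 0.3028], 'tool_rot': [-1.3794, 0.8919, -0.8895], 'ft_force': [-0.2933, 0.3367, 0.1683], 'wrist_torque': [0.0021, 0.0143, 0.003], 'opening': 0.08559419645417744}
side 450.7290275201115 316.62216874999507 198.03770101714818 [[-0.998, -0.062, 0.016, 0.468], [-0.051, 0.616, -0.786, 0.18], [0.039, -0.785, -0.618, 0.775], [0.0, 0.0, 0.0, 1.0]]
peg_holder_grip [([314.3, 220.2], 0.84), ([299.1, 251.4], 0.81), ([364.2, 220.2], 0.76)]
post_holder_grip [([338.5, 248.5], 0.64)]
pad_holder_grip [([261.5, 256.0], 0.72)]
block [([337.8, 192.1], 0.89), ([336.1, 248.7], 0.42)]
block_seat [([341.2, 138.7], 0.65)]
rack [([296.1, 281.1], 0.86)]
peg_holder_bar [([362.8, 230.9], 0.83), ([313.4, 235.2], 0.64), ([294.9, 268.3], 0.56)]
top 513.8451604789665 318.0442438559699 206.84146960938727 [[-0.002, -1.0, -0.026, -0.127], [-0.996, 0.004, -0.09, 0.481], [0.09, 0.026, -0.996, 0.938], [0.0, 0.0, 0.0, 1.0]]
peg_holder_grip [([319.7, 251.8], 0.87), ([252.3, 190.1], 0.74), ([312.8, 205.3], 0.74)]
post_holder_grip [([259.0, 225.9], 0.91)]
pad_holder_grip [([248.1, 156.3], 0.59)]
block [([398.8, 227.2], 0.58)]
block_seat [([415.2, 226.2], 0.83)]
rack [([255.6, 196.4], 0.83)]
peg_holder_bar [([251.9, 190.7], 0.83), ([316.8, 206.2], 0.7)]
```

View pics/side0.png

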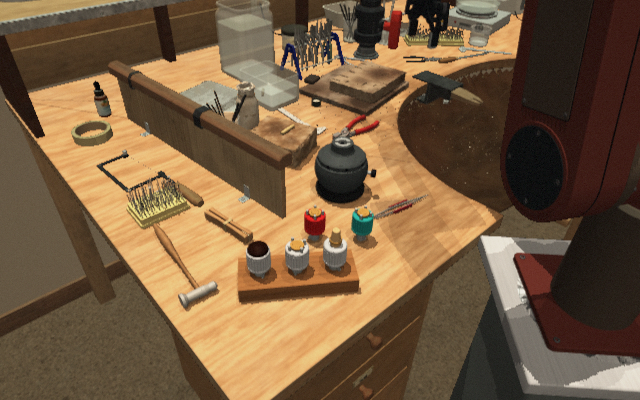

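View pics/top0.png

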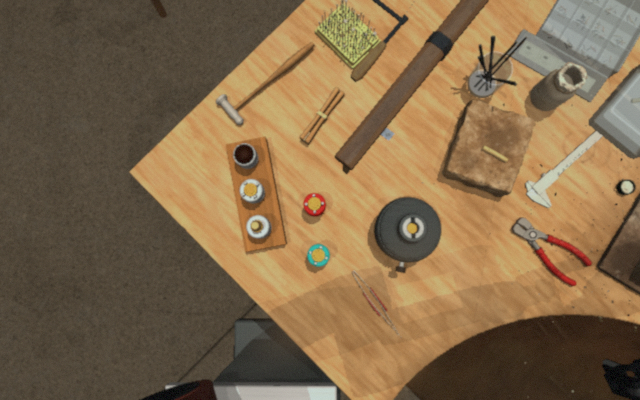

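Run:
```python
import pickle,cv2,numpy as np
t=pickle.load(open('top0.pkl','rb'))['img'][:,:,::-1]; s=pickle.load(open('side0.pkl','rb'))['img'][:,:,::-1]
a=cv2.resize(t[130:290,220:460],None,fx=3.3,fy=3.3,interpolation=cv2.INTER_CUBIC); cv2.imwrite('pics/topc.png',a)
a=cv2.resize(s[100:320,220:420],None,fx=2.7,fy=2.7,interpolation=cv2.INTER_CUBIC); cv2.imwrite('pics/sidec.png',a)
```

```text
(no output)
```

View pics/topc.png

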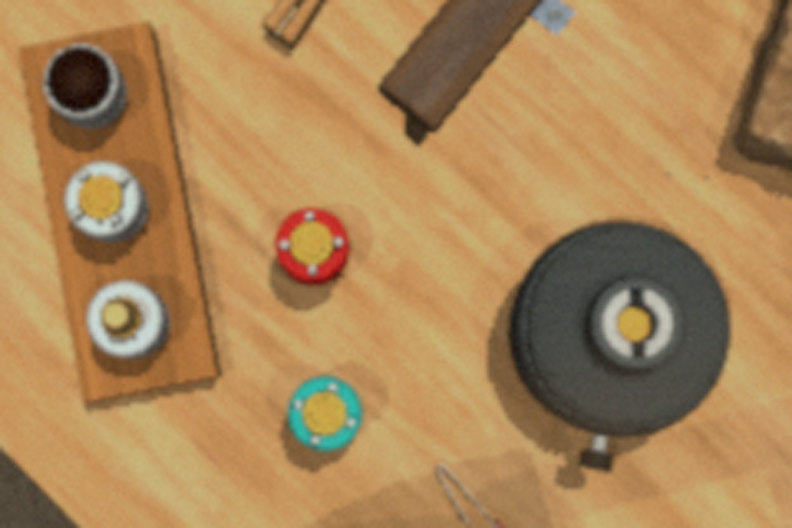

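View pics/sidec.png

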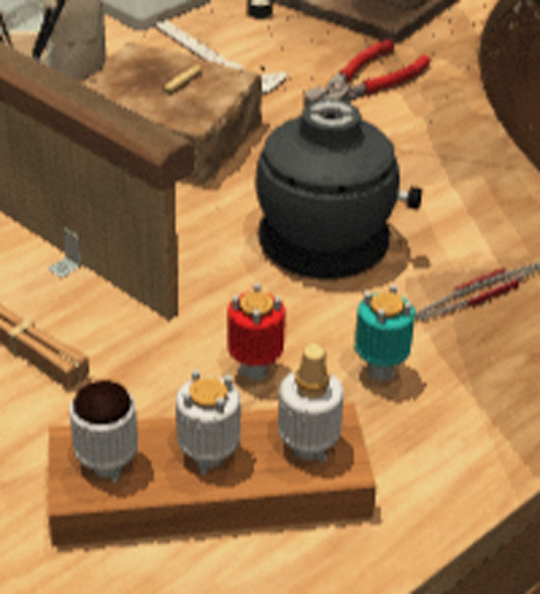

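Candidates for the peg holder are the white one in the middle of the rack (top 252,190; side 297,252), the red one (top 315,204) and the turquoise one (top 318,255). I choose the white one. It stands in the rack between the pitch dome (top 245,155) and the wooden post (top 258,226). The slots run almost vertically in the top picture. Next I'll measure.

```bash
cat > h.py <<'E'
import numpy as np,pickle,cv2
def ray(p,uv,z):
    M=p['camera_from_world'];R=M[:3,:3];t=M[:3,3]
    c=-R.T@t; d=R.T@np.array([(uv[0]-p['cx'])/p['fx'],(uv[1]-p['cy'])/p['fy'],1])
    return c+d*(z-c[2])/d[2]
def proj(p,X):
    M=p['camera_from_world'];q=M[:3,:3]@np.asarray(X)+M[:3,3]
    return np.array([p['fx']*q[0]/q[2]+p['cx'],p['fy']*q[1]/q[2]+p['cy']])
E
python3 - <<'E'
from h import *
t=pickle.load(open('top0.pkl','rb'));s=pickle.load(open('side0.pkl','rb'))
print('cam',-t['camera_from_world'][:3,:3].T@t['camera_from_world'][:3,3],-s['camera_from_world'][:3,:3].T@s['camera_from_world'][:3,3])
for n,a,b,z in (('peg',(252.3,190.1),(299.1,251.4),.07),('post',(259,225.9),(338.5,248.5),.07),('pad',(248.1,156.3),(261.5,256),.07),('red',(312.8,205.3),(314.3,220.2),.05),('seat',(415.2,226.2),(341.2,138.7),.125),('block',(398.8,227.2),(337.8,192.1),0)):
    print(n,ray(t,a,z).round(4),ray(s,b,z).round(4))
# disc top of peg at z .07+.013+.010
print('disc',ray(t,(220+100/3.3,130+197/3.3),.093))
print('seat', ray(t,(220+634/3.3,130+326/3.3),.125))
im=t['img'][:,:,::-1]
c=cv2.resize(im[200:252,385:437],None,fx=11,fy=11,interpolation=cv2.INTER_CUBIC);cv2.imwrite('pics/seat.png',c)
c=cv2.resize(im[165:215,227:277],None,fx=11,fy=11,interpolation=cv2.INTER_CUBIC);cv2.imwrite('pics/peg.png',c)
im=s['img'][:,:,::-1]
c=cv2.resize(im[220:300,230:370],None,fx=5.7,fy=5.7,interpolation=cv2.INTER_CUBIC);cv2.imwrite('pics/pegs.png',c)
c=cv2.resize(im[120:200,300:390],None,fx=7,fy=7,interpolation=cv2.INTER_CUBIC);cv2.imwrite('pics/seats.png',c)
E
```

```text
cam [ 0.39368559 -0.15336971  0.97425135] [0.44572191 0.527455   0.61275985]
peg [ 0.5062 -0.0127  0.07  ] [ 0.5004 -0.0144  0.07  ]
post [ 0.4424 -0.0253  0.07  ] [ 0.4339 -0.0266  0.07  ]
pad [ 0.5671 -0.0046  0.07  ] [0.5619 0.0012 0.07  ]
red [ 0.4804 -0.1197  0.05  ] [ 0.4813 -0.1198  0.05  ]
seat [ 0.4381 -0.2911  0.125 ] [ 0.4373 -0.2993  0.125 ]
block [ 0.4429 -0.2805  0.    ] [ 0.4383 -0.2772  0.    ]
disc [ 0.50402849 -0.01284328  0.093     ]
seat [ 0.43387851 -0.28594537  0.125     ]
```

View pics/seat.png

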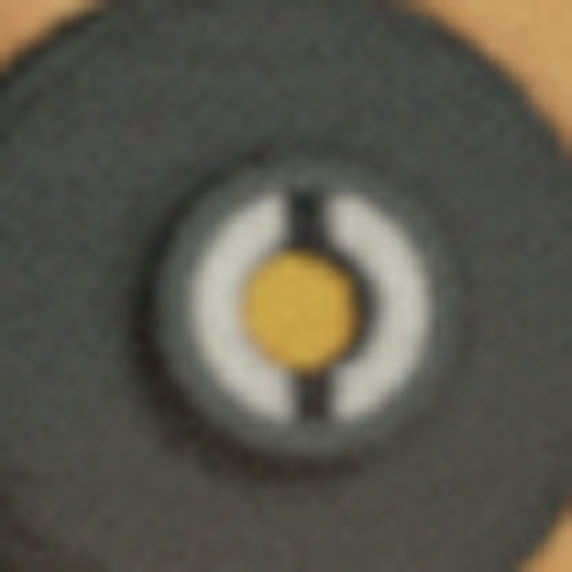

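View pics/pegs.png

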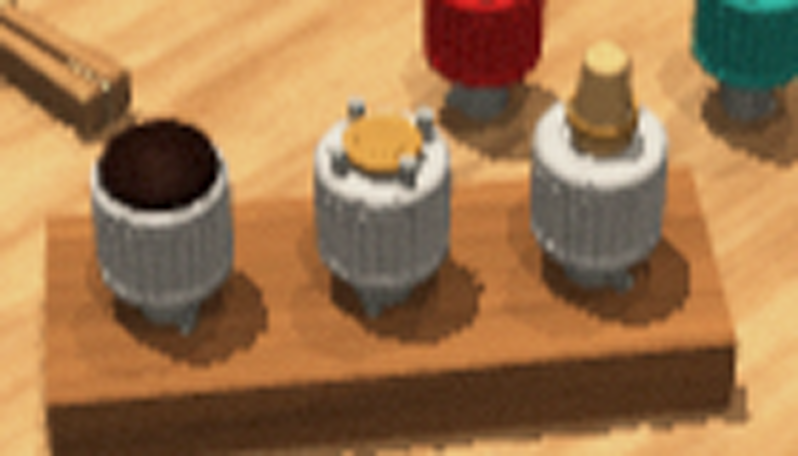

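View pics/peg.png

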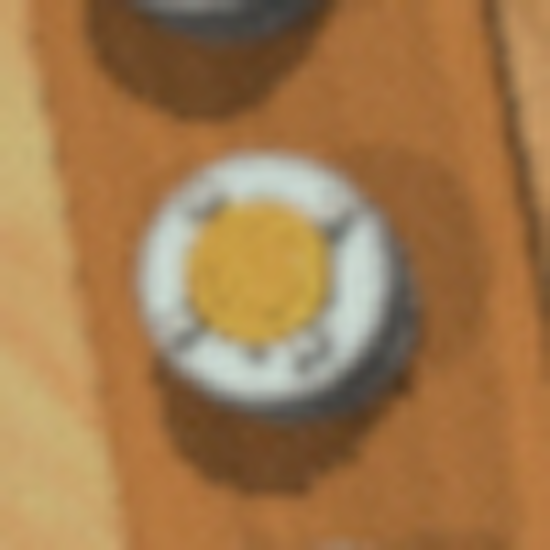

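View pics/seats.png

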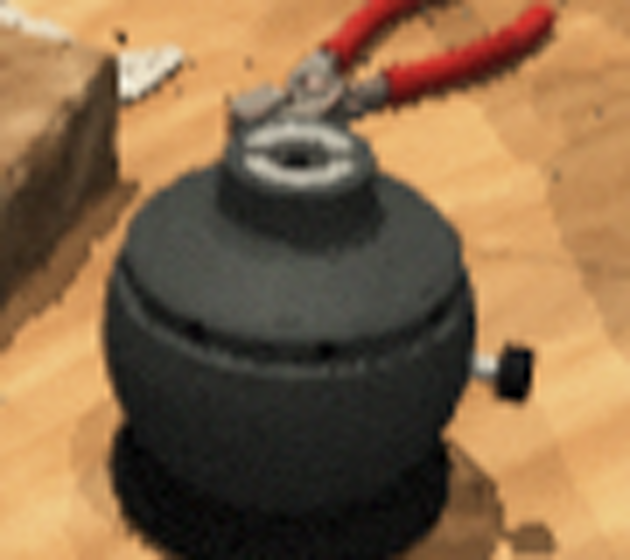

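Run:
```python
from h import *
t=pickle.load(open('top0.pkl','rb'));s=pickle.load(open('side0.pkl','rb'))
def T(x,y,o=(385,200),f=11): return ((x+.5)/f-.5+o[0],(y+.5)/f-.5+o[1])
# mouth
a=ray(t,T(311,306),.125);b=ray(s,T(299,156,(300,120),7),.125);print('mouth',a,b)
p,q=ray(t,T(305,212),.125),ray(t,T(314,395),.125);d=p-q;print('slot ang',np.arctan2(d[1],d[0]),np.hypot(*d[:2]))
# white ring fit in top
im=t['img'].astype(int)
for nm,P,box,z in (('top',t,(395,210,432,246),.125),('side',s,(325,130,362,152),.125)):
    x0,y0,x1,y1=box; g=P['img'][y0:y1,x0:x1].astype(int); 
    m=((g.min(2)>110)&(g.max(2)-g.min(2)<40)).astype(np.uint8)
    n,l,st,c=cv2.connectedComponentsWithStats(m); 
    pts=np.argwhere(m)[:,::-1]
    hull=cv2.convexHull(pts.astype(np.int32)); e=cv2.fitEllipse(hull); print(nm,st[1:].tolist(),e, ray(P,(e[0][0]+x0,e[0][1]+y0),z))
# knob
k=ray(t,(401,267),.06);k2=ray(s,T(515,372,(300,120),7),.06);print('knob',k,k2)
# bar end
e=ray(s,T(372,300,(230,220),5.7),.0325);print('barend',e)
pg=[ray(s,T(x,y,(230,220),5.7),.09) for x,y in((355,105),(425,118),(340,157),(408,167))]
c=np.mean(pg,0);print('pegs c',c,[(np.degrees(np.arctan2(*(v-c)[1::-1])).round(1),np.hypot(*(v-c)[:2]).round(4)) for v in pg])
pg=[ray(t,T(x,y,(227,165)),.09) for x,y in((205,200),(340,220),(182,338),(312,355))]
c=np.mean(pg,0);print('pegs c',c,[(np.degrees(np.arctan2(*(v-c)[1::-1])).round(1),np.hypot(*(v-c)[:2]).round(4)) for v in pg])
# grip rims : top ring center in top img
print('griprim',ray(t,T(265,280,(227,165)),.083), 'side rim', ray(s,T(382,148,(230,220),5.7),.083))
# neighbours rim centres
print('post rim t',ray(t,(220+127/3.3,130+318/3.3),.083),'pad',ray(t,(220+80/3.3,130+80/3.3),.083))
```

```text
mouth [ 0.43621994 -0.28713026  0.125     ] [ 0.43476301 -0.2866374   0.125     ]
slot ang 0.03060394816282585 0.0274163342586778
top [[7, 8, 10, 21, 111], [20, 8, 9, 20, 111]] ((17.82478904724121, 17.461856842041016), (21.69809913635254, 22.25775146484375), 96.32011413574219) [ 0.43605816 -0.28713812  0.125     ]
side [[17, 0, 1, 1, 1], [19, 0, 2, 1, 2], [9, 3, 6, 3, 13], [23, 2, 1, 1, 1], [10, 4, 15, 8, 50], [10, 12, 15, 5, 36]] ((16.817218780517578, 7.947246551513672), (16.49679946899414, 17.286542892456055), 123.9585189819336) [ 0.4360259  -0.30248581  0.125     ]
knob [ 0.3697123  -0.27536975  0.06      ] [ 0.36499703 -0.2733171   0.06      ]
barend [ 0.50676044 -0.00107906  0.0325    ]
pegs c [ 0.50417271 -0.01245579  0.09      ] [(np.float64(-53.8), np.float64(0.0157)), (np.float64(-143.6), np.float64(0.0147)), (np.float64(39.9), np.float64(0.0147)), (np.float64(125.9), np.float64(0.0148))]
pegs c [ 0.50416518 -0.0121132   0.09      ] [(np.float64(35.2), np.float64(0.0153)), (np.float64(-54.0), np.float64(0.0157)), (np.float64(127.7), np.float64(0.0155)), (np.float64(-145.6), np.float64(0.0149))]
griprim [ 0.50474246 -0.01184087  0.083     ] side rim [ 0.50448797 -0.01483812  0.083     ]
post rim t [ 0.44089161 -0.02620858  0.083     ] pad [5.68373981e-01 1.34389490e-04 8.30000000e-02]
```

```bash
cat >> h.py <<'E'
from scipy.spatial.transform import Rotation as Ro
def st(arm):
    s=arm.observe();R=Ro.from_rotvec(s['tool_rot']).as_matrix()
    return s,np.array(s['tool_pos']),R
def yaw(R): return np.degrees(np.arctan2(R[1,0],R[0,0]))
E
python3 - <<'E'
from h import *
from plant import arm
s,p,R=st(arm);np.set_printoptions(precision=4,suppress=True)
print(s['t'],p,R,yaw(R),np.degrees(s['qpos']))
E
```

```text
0.8 [ 0.2576 -0.5694  0.3039] [[ 0.4121  0.      0.9111]
 [-0.9111 -0.      0.4121]
 [ 0.     -1.      0.    ]] -65.66118659522286 [-72.887   12.6262  87.4618   0.0001  79.9116  -7.2258]
```

```bash
cat >> h.py <<'E'
def need(arm,tgt,yw):
    s,p,R=st(arm); d=R.T@(np.array(tgt)-p)
    turn=-((yw-yaw(R)+180)%360-180)
    print('t %.2f'%s['t'],'pos',p.round(4),'yaw %.2f'%yaw(R),'shift',d.round(4),'turn_y %.2f'%turn,'F',np.round(s['ft_force'],1),'op %.4f'%s['opening'], 'tilt',np.round(R[:2,1],4),'q6 %.1f'%np.degrees(s['qpos'][5]))
E
python3 -c "
from h import *
from plant import arm
need(arm,(.5045,-.0125,.25),-78.5)"
```

```text
t 0.80 pos [ 0.2576 -0.5694  0.3039] yaw -65.66 shift [-0.4057  0.0539  0.4545] turn_y 12.84 F [ 0.4  0.2 -1. ] op 0.0854 tilt [ 0. -0.] q6 -7.2
```

>>> {"op": "drive_tool", "data": {"plan": [[0,6,0,-0.03,0.0,0.034,0.085],[0,12.8,0,-0.065,0.0,0.07,0.085],[0,12.8,0,-0.1,0.0,0.11,0.085],[0,12.8,0,-0.4057,0.0,0.4545,0.085],[0,12.8,0,-0.4057,0.0,0.4545,0.085],[0,12.8,0,-0.4057,0.0,0.4545,0.085],[0,12.8,0,-0.4057,0.0,0.4545,0.085],[0,12.8,0,-0.4057,0.0,0.4545,0.085],[0,12.8,0,-0.4057,0.0,0.4545,0.085],[0,12.8,0,-0.4057,0.0,0.4545,0.085]]}}

```text
t: 1.8
tool_pos: [0.4585, -0.1146, 0.3044]
tool_rot: [-1.297, 1.059, -1.061]
ft_force: [0.8, -0.3, -0.4]
opening: 0.0846
```

```bash
python3 -c "
from h import *
from plant import arm
need(arm,(.5045,-.0125,.19),-78.5)"
```

```text
t 1.80 pos [ 0.4585 -0.1146  0.3044] yaw -78.47 shift [-0.0909  0.1144  0.0654] turn_y 0.03 F [ 0.8 -0.3 -0.4] op 0.0846 tilt [ 0.0012 -0.0005] q6 54.9
```

>>> {"op": "drive_tool", "data": {"plan": [[0,0,0,-0.04,0.02,0.03,0.085],[0,0,0,-0.08,0.05,0.057,0.085],[0,0,0,-0.0909,0.08,0.0654,0.085],[0,0,0,-0.0909,0.11,0.0654,0.085],[0,0,0,-0.0909,0.114,0.0654,0.085],[0,0,0,-0.0909,0.114,0.0654,0.085]]}}

```text
t: 2.4
tool_pos: [0.5034, -0.0144, 0.1895]
tool_rot: [-1.299, 1.061, -1.058]
ft_force: [-0.2, -0.2, 0.7]
opening: 0.0846
```

Run:
```python
from h import *
from plant import arm
need(arm,(.5045,-.0125,.123),-78.5)
p=arm.get_image('top');pickle.dump(p,open('top1.pkl','wb'))
q=arm.get_image('side');pickle.dump(q,open('side1.pkl','wb'))
a=cv2.resize(p['img'][130:260,190:320,::-1],None,fx=3,fy=3,interpolation=cv2.INTER_CUBIC)
b=cv2.resize(q['img'][180:310,230:360,::-1],None,fx=3,fy=3,interpolation=cv2.INTER_CUBIC)
cv2.imwrite('pics/hov.png',np.hstack([a,b]))
```

```text
t 2.40 pos [ 0.5034 -0.0144  0.1895] yaw -78.46 shift [-0.0016  0.0665  0.0016] turn_y 0.04 F [-0.2 -0.2  0.7] op 0.0846 tilt [-0.002   0.0002] q6 67.8
```

View pics/hov.png

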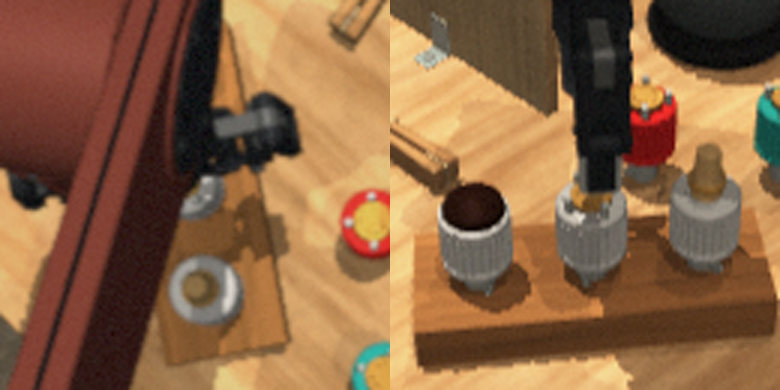

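The jaws straddle the white peg holder (right crop 592,215), with the post and dome holders clear of the fingers. I'll descend and grip.

>>> {"op": "drive_tool", "data": {"plan": [[0,0,0,-0.0016,0.02,0.0016,0.085],[0,0,0,-0.0016,0.045,0.0016,0.085],[0,0,0,-0.0016,0.0665,0.0016,0.085],[0,0,0,-0.0016,0.0665,0.0016,0.085],[0,0,0,-0.0016,0.0665,0.0016,0.03],[0,0,0,-0.0016,0.0665,0.0016,0.03],[0,0,0,-0.0016,0.0665,0.0016,0.03],[0,0,0,-0.0016,0.0665,0.0016,0.03],[0,0,0,-0.0016,0.0665,0.0016,0.03]], "squeeze": 40}}

```text
t: 3.4
tool_pos: [0.5064, -0.0125, 0.1252]
tool_rot: [-1.296, 1.057, -1.061]
ft_force: [-0.0, 1.7, 7.4]
opening: 0.0388
```

Run:
```python
from h import *
from plant import arm
need(arm,(.5045,-.0125,.25),-78.5)
```

```text
t 3.40 pos [ 0.5064 -0.0125  0.1252] yaw -78.46 shift [-0.0003 -0.1248 -0.0015] turn_y 0.04 F [-0.   1.7  7.4] op 0.0388 tilt [ 0.003  -0.0002] q6 68.1
```

>>> {"op": "drive_tool", "data": {"plan": [[0,0,0,0,-0.01,0,0.03],[0,0,0,0,-0.03,0,0.03],[0,0,0,0,-0.06,0,0.03],[0,0,0,0,-0.1,0,0.03],[0,0,0,0,-0.125,0,0.03],[0,0,0,0,-0.125,0,0.03],[0,0,0,0,-0.125,0,0.03]], "squeeze": 80}}

```text
t: 4.1
tool_pos: [0.505, -0.0125, 0.2485]
tool_rot: [-1.298, 1.059, -1.06]
ft_force: [0.9, -0.5, -2.2]
opening: 0.0382
```

Run:
```python
from h import *
from plant import arm
need(arm,(.4355,-.287,.25),22.1)
q=arm.get_image('side');pickle.dump(q,open('side2.pkl','wb'))
print(proj(q,(.505,-.0125,.196)))
print([(d['p'],d['point']) for d in arm.place_of(q,'peg_holder_grip')],[(d['p'],d['point']) for d in arm.place_of(q,'peg_holder_bar')])
b=cv2.resize(q['img'][120:310,210:400,::-1],None,fx=3,fy=3,interpolation=cv2.INTER_CUBIC)
cv2.imwrite('pics/lift.png',b)
```

```text
t 4.10 pos [ 0.505  -0.0125  0.2485] yaw -78.46 shift [ 0.255  -0.0015 -0.123 ] turn_y -100.56 F [ 0.9 -0.5 -2.2] op 0.0382 tilt [ 0.0005 -0.0003] q6 68.1
[295.27056872 192.89730438]
[(0.67, [312.0, 221.1]), (0.55, [369.4, 219.8]), (0.54, [293.6, 195.7])] [(0.96, [360.9, 233.5]), (0.88, [315.2, 234.2]), (0.83, [295.2, 213.0])]
```

View pics/lift.png

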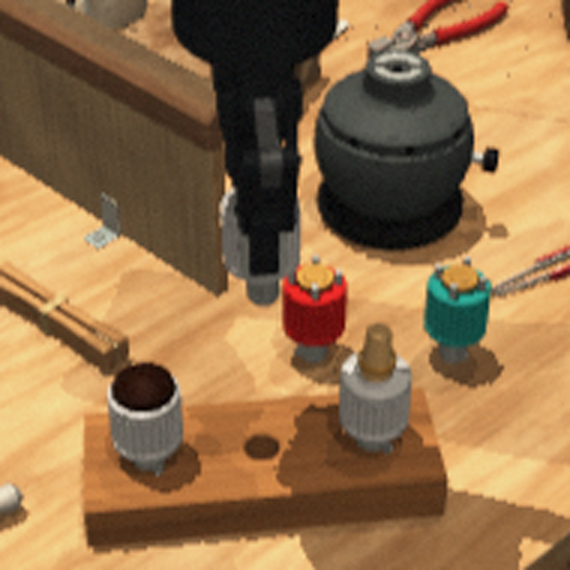

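Run:
```python
from h import *
s=pickle.load(open('side0.pkl','rb'));t=pickle.load(open('top0.pkl','rb'))
print(ray(s,(285,213),0))
for z in (.08,.1,.12): print(z,ray(s,(285,157),z),ray(t,(348,168),z))
```

```text
[ 0.54754206 -0.19537885  0.        ]
0.08 [ 0.55620436 -0.28769945  0.08      ] [ 0.54319434 -0.18273285  0.08      ]
0.1 [ 0.55205681 -0.25709825  0.1       ] [ 0.53985056 -0.18207614  0.1       ]
0.12 [ 0.54790926 -0.22649705  0.12      ] [ 0.53650679 -0.18141943  0.12      ]
```

>>> {"op": "drive_tool", "data": {"plan": [[0,-5,0,0.01,-0.01,-0.005,0.03],[0,-13,0,0.035,-0.025,-0.017,0.03],[0,-21,0,0.065,-0.03,-0.031,0.03],[0,-29,0,0.1,-0.03,-0.048,0.03],[0,-37,0,0.135,-0.03,-0.065,0.03],[0,-45,0,0.17,-0.03,-0.082,0.03],[0,-53,0,0.205,-0.03,-0.099,0.03],[0,-61,0,0.235,-0.03,-0.113,0.03],[0,-69,0,0.25,-0.03,-0.1205,0.03],[0,-77,0,0.255,-0.03,-0.123,0.03]]}}

```text
t: 5.25
tool_pos: [0.4342, -0.2885, 0.2763]
tool_rot: [-1.569, 0.02, -0.015]
ft_force: [1.0, 0.3, -2.0]
opening: 0.0379
```

Run:
```python
from h import *
from plant import arm
need(arm,(.4355,-.287,.25),22.1)
```

```text
t 5.25 pos [ 0.4342 -0.2885  0.2763] yaw -1.28 shift [0.0013 0.0263 0.0015] turn_y -23.38 F [ 1.   0.3 -2. ] op 0.0379 tilt [-0.0029  0.0019] q6 -41.0
```

>>> {"op": "drive_tool", "data": {"plan": [[0,-8,0,0.001,0.0,0.001,0.03],[0,-16,0,0.001,0.0,0.001,0.03],[0,-23.4,0,0.001,0.0,0.001,0.03],[0,-23.4,0,0.001,0.0,0.001,0.03],[0,-23.4,0,0.001,0.0,0.001,0.03]]}}

```text
t: 5.75
tool_pos: [0.4363, -0.2856, 0.2771]
tool_rot: [-1.548, -0.296, 0.299]
ft_force: [0.7, -0.0, -2.0]
opening: 0.0384
```

Run:
```python
from h import *
from plant import arm
need(arm,(.4355,-.287,.25),22.1)
q=arm.get_image('side');pickle.dump(q,open('side3.pkl','wb'))
t=arm.get_image('top');pickle.dump(t,open('top3.pkl','wb'))
b=cv2.resize(q['img'][40:200,270:430,::-1],None,fx=4,fy=4,interpolation=cv2.INTER_CUBIC)
cv2.imwrite('pics/abs.png',b[:600])
b=cv2.resize(t['img'][160:300,340:480,::-1],None,fx=4,fy=4,interpolation=cv2.INTER_CUBIC)
cv2.imwrite('pics/abt.png',b)
```

```text
t 5.75 pos [ 0.4363 -0.2856  0.2771] yaw 21.74 shift [-0.0012  0.0271 -0.0011] turn_y -0.36 F [ 0.7 -0.  -2. ] op 0.0384 tilt [-0.0018  0.0016] q6 -63.6
```

View pics/abs.png

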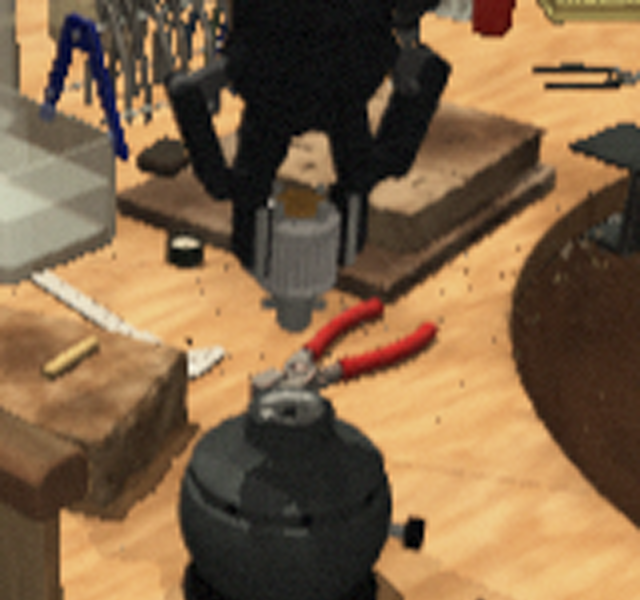

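View pics/abt.png

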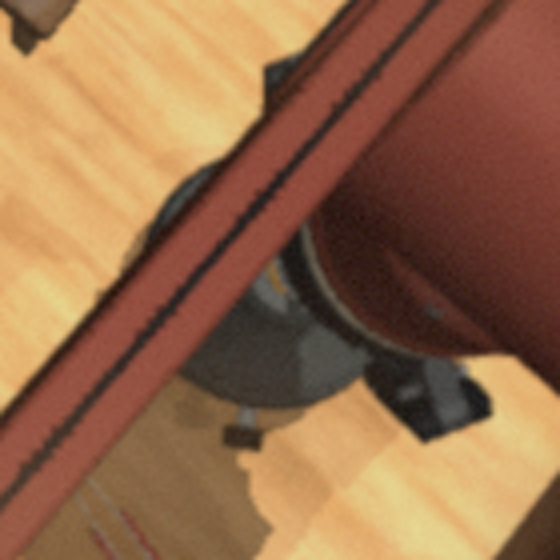

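Run:
```python
from h import *
q=pickle.load(open('side3.pkl','rb'))
g=lambda x,y:((x+.5)/4-.5+270,(y+.5)/4-.5+40)
for a,b in (((264,304),(333,297)),((267,301),(331,296))):
    A,B=ray(q,g(*a),.184),ray(q,g(*b),.184);d=A-B;print(A,B,np.degrees(np.arctan2(d[1],d[0])),np.hypot(*d[:2]),(A+B)/2)
for ang in (-8,-4,0,2,4,8):
    u=np.array([np.cos(np.radians(ang)),np.sin(np.radians(ang)),0])*.016;c=np.array([.4363,-.2856,.184])
    print(ang,[( (proj(q,c+k*u)-[270,40]+.5)*4-.5).round(1) for k in (1,-1)])
b=cv2.resize(q['img'][100:140,325:365,::-1],None,fx=14,fy=14,interpolation=cv2.INTER_CUBIC)
cv2.imwrite('pics/bar.png',b)
print([( [round(x,1) for x in d['point']],round(d['p'],2)) for d in __import__('plant').arm.place_of(q,'peg_holder_grip')] if 1 else 0)
print(proj(q,(.4363,-.2856,.2219)))
```

```text
[ 0.45120529 -0.28865288  0.184     ] [ 0.41655208 -0.29937281  0.184     ] 17.189394207412263 0.03627342481483279 [ 0.43387868 -0.29401284  0.184     ]
[ 0.4497888  -0.29198652  0.184     ] [ 0.41756365 -0.30035951  0.184     ] 14.564974459382569 0.03329515413876073 [ 0.43367623 -0.29617302  0.184     ]
-8 [array([262.1, 304.7]), array([325.2, 311.7])]
-4 [array([261.8, 305.7]), array([325.5, 310.6])]
0 [array([261.6, 306.8]), array([325.5, 309.6])]
2 [array([261.6, 307.3]), array([325.5, 309.1])]
4 [array([261.7, 307.8]), array([325.5, 308.5])]
8 [array([261.8, 308.9]), array([325.2, 307.5])]
[([341.2, 101.7], 0.83), ([313.3, 220.5], 0.71), ([364.3, 220.6], 0.7)]
[344.03063814  99.2357619 ]
```

View pics/bar.png

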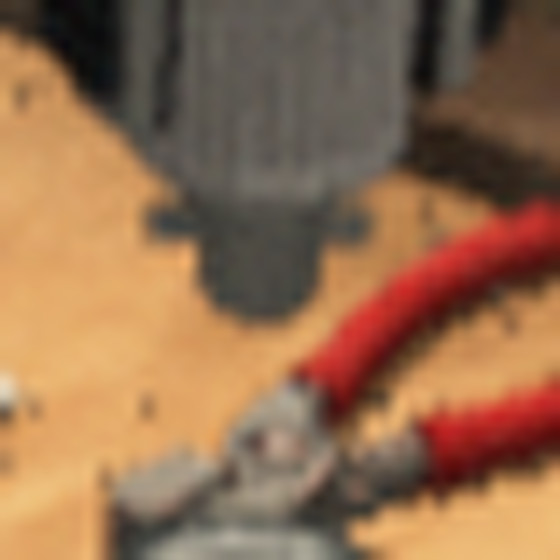

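```bash
cat >> h.py <<'E'
def avg(arm,tgt,yw,n=6):
    P=[];Y=[];F=[];W=[]
    for i in range(n):
        s,p,R=st(arm);P.append(p);Y.append(yaw(R));F.append(s['ft_force']);W.append(s['wrist_torque']);arm.get_image('side')
    P=np.array(P);p=P.mean(0);R=Ro.from_euler('z',np.mean(Y),degrees=True).as_matrix()@np.array([[1,0,0],[0,0,1],[0,-1,0.]])
    d=R.T@(np.array(tgt)-p);t=-((yw-np.mean(Y)+180)%360-180)
    print('t %.2f'%s['t'],'pos',p.round(4),'sd',P.std(0).round(4),'yaw %.2f'%np.mean(Y),'shift',d.round(4),'turn_y %.2f'%t,'F',np.mean(F,0).round(1),'M',np.mean(W,0).round(2),'op %.4f'%s['opening'],'q',np.degrees(s['qpos']).round(1))
E
python3 -c "
from h import *
from plant import arm
avg(arm,(.4356,-.287,.237),22.1,8)"
```

```text
t 6.25 pos [ 0.4366 -0.2859  0.2783] sd [0.     0.     0.0002] yaw 21.89 shift [-0.0014  0.0413 -0.0006] turn_y -0.21 F [ 0.1 -0.1 -1.8] M [-0.   -0.02 -0.01] op 0.0377 q [-41.9  -0.4 104.4   0.   76.  -63.8]
```

>>> {"op": "drive_tool", "data": {"plan": [[0,-0.2,0,-0.0014,0.015,-0.0006,0.03],[0,-0.2,0,-0.0014,0.03,-0.0006,0.03],[0,-0.2,0,-0.0014,0.041,-0.0006,0.03],[0,-0.2,0,-0.0014,0.041,-0.0006,0.03],[0,-0.2,0,-0.0014,0.041,-0.0006,0.03]]}}

```text
t: 6.8
tool_pos: [0.4353, -0.2868, 0.2366]
tool_rot: [-1.548, -0.302, 0.304]
ft_force: [0.5, 0.0, -1.1]
opening: 0.0382
```

Run:
```python
from h import *
from plant import arm
avg(arm,(.4356,-.287,.23),22.1,4)
q=arm.get_image('side');pickle.dump(q,open('side4.pkl','wb'))
b=cv2.resize(q['img'][70:170,295:395,::-1],None,fx=6,fy=6,interpolation=cv2.INTER_CUBIC)
cv2.imwrite('pics/near.png',b[:600])
```

```text
t 6.95 pos [ 0.4357 -0.2871  0.2375] sd [0.0002 0.0002 0.0006] yaw 22.14 shift [-0.      0.0075  0.0002] turn_y 0.04 F [ 0.4  0.  -2. ] M [-0.01 -0.01  0.01] op 0.0385 q [-42.    1.8 106.7   0.   71.5 -64.2]
```

View pics/near.png

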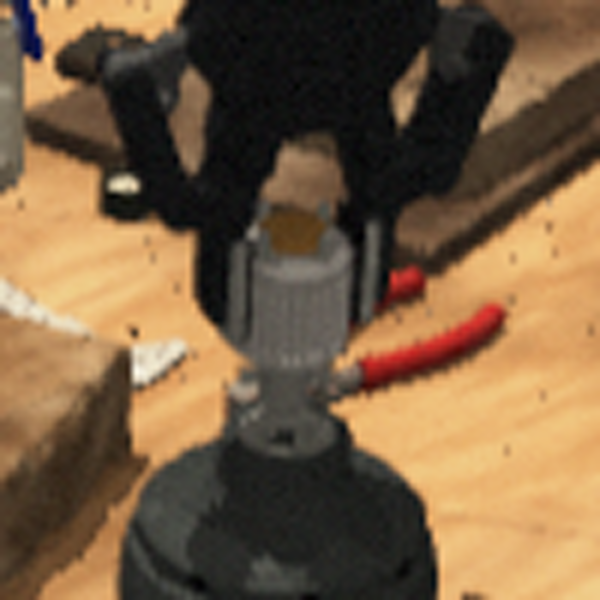

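>>> {"op": "drive_tool", "data": {"plan": [[0,0,0,0,0.003,0,0.03],[0,0,0,0,0.006,0,0.03],[0,0,0,0,0.009,0,0.03],[0,0,0,0,0.011,0,0.03],[0,0,0,0,0.013,0,0.03],[0,0,0,0,0.013,0,0.03],[0,0,0,0,0.013,0,0.03]]}}

```text
t: 7.75
tool_pos: [0.4352, -0.2857, 0.2235]
tool_rot: [-1.546, -0.302, 0.304]
ft_force: [-1.1, 5.3, -0.7]
opening: 0.0382
```

Run:
```python
from h import *
from plant import arm
avg(arm,(.4356,-.287,.22),22.1,3)
```

```text
t 7.85 pos [ 0.4352 -0.2857  0.2235] sd [0. 0. 0.] yaw 22.15 shift [-0.0001  0.0035 -0.0013] turn_y 0.05 F [-0.7  5.5 -0.8] M [1.07 0.1  0.01] op 0.0381 q [-4.200e+01  2.700e+00  1.074e+02  1.000e-01  7.010e+01 -6.420e+01]
```

>>> {"op": "drive_tool", "data": {"plan": [[0,0,0,0.0003,0,0.001,0.03],[0,0,0,0.0005,0,0.0021,0.03],[0,0,0,0.0005,0.002,0.0021,0.03],[0,0,0,0.0005,0.004,0.0021,0.03],[0,0,0,0.0005,0.005,0.0021,0.03],[0,0,0,0.0005,0.006,0.0021,0.03],[0,0,0,0.0005,0.006,0.0021,0.03]]}}

```text
t: 8.6
tool_pos: [0.4353, -0.2849, 0.2182]
tool_rot: [-1.549, -0.303, 0.303]
ft_force: [-0.3, 1.8, -2.1]
opening: 0.0383
```

Run:
```python
from h import *
from plant import arm
avg(arm,(.4352,-.285,.205),22.1,3)
```

```text
t 8.70 pos [ 0.4353 -0.2849  0.2182] sd [0. 0. 0.] yaw 22.14 shift [-0.0001  0.0132 -0.0001] turn_y 0.04 F [-0.   1.7 -2.7] M [ 0.4   0.03 -0.01] op 0.0381 q [-41.9   2.8 107.9   0.   69.3 -64. ]
```

>>> {"op": "drive_tool", "data": {"plan": [[0,0,0,0,0.001,0.0003,0.03],[0,0,0,0,0.002,0.0003,0.03],[0,0,0,0,0.003,0.0003,0.03],[0,0,0,0,0.004,0.0003,0.03],[0,0,0,0,0.005,0.0003,0.03],[0,0,0,0,0.005,0.0003,0.03]]}}

```text
t: 9.35
tool_pos: [0.4353, -0.2848, 0.2138]
tool_rot: [-1.55, -0.304, 0.303]
ft_force: [-1.5, 1.3, 4.1]
opening: 0.0381
```

Run:
```python
from h import *
from plant import arm
avg(arm,(.4352,-.285,.205),22.1,3)
```

```text
t 9.45 pos [ 0.4353 -0.2848  0.2137] sd [0. 0. 0.] yaw 22.14 shift [-0.0002  0.0087 -0.0001] turn_y 0.04 F [-1.7  1.8  5. ] M [ 0.41  0.32 -0.06] op 0.0379 q [-41.9   3.1 108.1  -0.   68.7 -64. ]
```

>>> {"op": "drive_tool", "data": {"plan": [[0,0,0,0,0.001,0,0.03],[0,0,0,0,0.002,0,0.03],[0,0,0,0,0.003,0,0.03],[0,0,0,0,0.004,0,0.03],[0,0,0,0,0.004,0,0.03]]}}

```text
t: 10.0
tool_pos: [0.4353, -0.2849, 0.2099]
tool_rot: [-1.55, -0.304, 0.303]
ft_force: [-3.0, 2.8, 6.3]
opening: 0.0381
```

Run:
```python
from h import *
from plant import arm
avg(arm,(.4352,-.285,.205),22.1,3)
q=arm.get_image('side');pickle.dump(q,open('side5.pkl','wb'))
b=cv2.resize(q['img'][90:170,300:380,::-1],None,fx=7,fy=7,interpolation=cv2.INTER_CUBIC)
cv2.imwrite('pics/in.png',b)
```

```text
t 10.10 pos [ 0.4353 -0.2849  0.2099] sd [0. 0. 0.] yaw 22.14 shift [-0.0002  0.0049 -0.0001] turn_y 0.04 F [-1.9  2.7  6.2] M [ 0.49  0.38 -0.06] op 0.0382 q [-41.9   3.4 108.3  -0.   68.3 -64. ]
```

View pics/in.png

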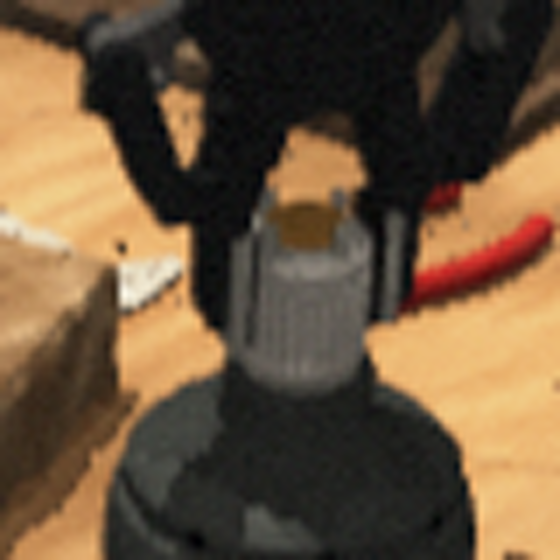

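The grip is nearly on the nose and the force follows the spring, so the bar is in the slots. I'll press on to the bottom.

>>> {"op": "drive_tool", "data": {"plan": [[0,0,0,0,0.001,0,0.03],[0,0,0,0,0.002,0,0.03],[0,0,0,0,0.003,0,0.03],[0,0,0,0,0.004,0,0.03],[0,0,0,0,0.005,0,0.03],[0,0,0,0,0.006,0,0.03],[0,0,0,0,0.006,0,0.03]]}}

```text
t: 10.9
tool_pos: [0.4355, -0.2851, 0.2057]
tool_rot: [-1.551, -0.304, 0.303]
ft_force: [-6.1, 5.7, 17.0]
opening: 0.0383
```

Run:
```python
from h import *
from plant import arm
avg(arm,(.4352,-.285,.205),22.1,3)
```

```text
t 11.00 pos [ 0.4355 -0.2851  0.2057] sd [0. 0. 0.] yaw 22.15 shift [-0.0002  0.0007  0.0002] turn_y 0.05 F [-5.9  5.5 17.5] M [ 1.07  1.12 -0.03] op 0.0377 q [-41.9   3.7 108.4  -0.   67.8 -64. ]
```

>>> {"op": "drive_tool", "data": {"plan": [[0,0,0,-0.0004,-0.0005,0.001,0.03],[0,8,0,-0.0004,-0.0005,0.001,0.03],[0,16,0,-0.0004,-0.0005,0.001,0.03],[0,24,0,-0.0004,-0.0005,0.001,0.03],[0,32,0,-0.0004,-0.0005,0.001,0.03],[0,40,0,-0.0004,-0.0005,0.001,0.03]]}}

```text
t: 11.65
tool_pos: [0.4358, -0.2851, 0.2059]
tool_rot: [-1.559, 0.246, -0.253]
ft_force: [0.2, 1.6, 9.6]
opening: 0.0382
```

Run:
```python
from h import *
from plant import arm
avg(arm,(.4352,-.285,.205),-67.9,3)
```

```text
t 11.75 pos [ 0.4358 -0.2851  0.2059] sd [0. 0. 0.] yaw -18.30 shift [-0.0006  0.0009 -0.    ] turn_y 49.60 F [-0.1  1.2  9.3] M [ 0.15 -0.07 -0.  ] op 0.0382 q [-41.9   3.6 108.5   0.   67.6 -23.8]
```

>>> {"op": "drive_tool", "data": {"plan": [[0,8,0,0,0.0003,0,0.03],[0,16,0,0,0.0003,0,0.03],[0,24,0,0,0.0003,0,0.03],[0,32,0,0,0.0003,0,0.03],[0,40,0,0,0.0003,0,0.03],[0,43,0,0,0.0003,0,0.03]]}}

```text
t: 12.4
tool_pos: [0.4359, -0.2854, 0.2058]
tool_rot: [-1.408, 0.826, -0.835]
ft_force: [-0.6, -0.1, 9.7]
opening: 0.038
```

Run:
```python
from h import *
from plant import arm
avg(arm,(.4352,-.285,.205),-67.9,3)
q=arm.get_image('side');pickle.dump(q,open('side6.pkl','wb'))
b=cv2.resize(q['img'][90:170,300:380,::-1],None,fx=7,fy=7,interpolation=cv2.INTER_CUBIC)
cv2.imwrite('pics/in2.png',b)
```

```text
t 12.50 pos [ 0.4359 -0.2854  0.2058] sd [0. 0. 0.] yaw -61.08 shift [-0.0007  0.0008 -0.0004] turn_y 6.82 F [-0.2 -0.2 10.1] M [ 0.02 -0.05  0.01] op 0.0380 q [-41.9   3.6 108.5  -0.   67.5  19.1]
```

View pics/in2.png

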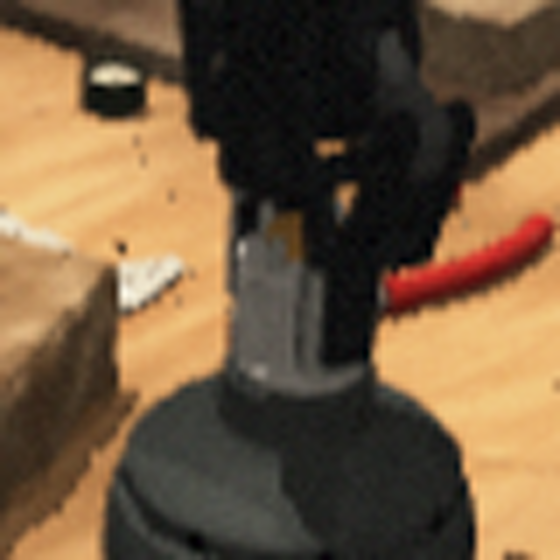

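>>> {"op": "drive_tool", "data": {"plan": [[0,3,0,0,0,0,0.03],[0,6,0,0,0,0,0.03],[0,8,0,0,0,0,0.03],[0,8,0,0,0,0,0.03]]}}

```text
t: 13.0
tool_pos: [0.4359, -0.2854, 0.2058]
tool_rot: [-1.362, 0.929, -0.939]
ft_force: [0.5, -0.4, 10.5]
opening: 0.0381
```

Run:
```python
from h import *
from plant import arm
avg(arm,(.4352,-.285,.205),-67.9,3)
```

```text
t 13.10 pos [ 0.4359 -0.2854  0.2058] sd [0. 0. 0.] yaw -68.89 shift [-0.0006  0.0008 -0.0005] turn_y -0.99 F [ 0.3  0.  10.4] M [ 0.04 -0.04  0.  ] op 0.0383 q [-41.9   3.6 108.5  -0.   67.5  27. ]
```

>>> {"op": "drive_tool", "data": {"plan": [[0,2,0,0,0,0,0.03],[0,4,0,0,0,0,0.03],[0,6,0,0,0,0,0.03],[0,6,0,0,0,0,0.03]]}}

```text
t: 13.55
tool_pos: [0.4364, -0.2856, 0.2058]
tool_rot: [-1.323, 1.007, -1.019]
ft_force: [3.3, -1.2, 8.2]
opening: 0.0381
```

Run:
```python
from h import *
from plant import arm
avg(arm,(.4352,-.285,.205),-67.9,3)
```

```text
t 13.65 pos [ 0.4364 -0.2857  0.2058] sd [0. 0. 0.] yaw -74.87 shift [-0.0009  0.0008 -0.001 ] turn_y -6.97 F [ 2.  -1.3  8.4] M [-0.19 -0.5   0.14] op 0.0381 q [-41.9   3.6 108.5   0.   67.4  33. ]
```

>>> {"op": "drive_tool", "data": {"plan": [[0,1.5,0,0,0,0,0.03],[0,3,0,0,0,0,0.03],[0,3,0,0,0,0,0.03]]}}

```text
t: 14.0
tool_pos: [0.4364, -0.2857, 0.2059]
tool_rot: [-1.302, 1.045, -1.059]
ft_force: [2.8, -1.8, 7.8]
opening: 0.0384
```

Run:
```python
from h import *
from plant import arm
avg(arm,(.4352,-.285,.215),-67.9,3)
```

```text
t 14.10 pos [ 0.4364 -0.2857  0.2059] sd [0. 0. 0.] yaw -77.86 shift [-0.0009 -0.0091 -0.001 ] turn_y -9.96 F [ 2.2 -2.   7.8] M [-0.23 -0.56  0.18] op 0.0379 q [-41.9   3.6 108.5  -0.   67.4  36. ]
```

>>> {"op": "drive_tool", "data": {"plan": [[0,-1,0,-0.0002,-0.001,-0.0005,0.03],[0,-1,0,-0.0002,-0.002,-0.0005,0.03],[0,-1,0,-0.0002,-0.003,-0.0005,0.03],[0,-1,0,-0.0002,-0.004,-0.0005,0.03],[0,-1,0,-0.0002,-0.005,-0.0005,0.03],[0,-1,0,-0.0002,-0.006,-0.0005,0.03],[0,-1,0,-0.0002,-0.007,-0.0005,0.03],[0,-1,0,-0.0002,-0.007,-0.0005,0.03]]}}

```text
t: 14.95
tool_pos: [0.436, -0.2856, 0.2108]
tool_rot: [-1.309, 1.032, -1.046]
ft_force: [9.3, -5.1, -7.6]
opening: 0.0381
```

Run:
```python
from h import *
from plant import arm
avg(arm,(.4352,-.285,.215),-67.9,3)
```

```text
t 15.05 pos [ 0.436  -0.2856  0.2108] sd [0. 0. 0.] yaw -76.87 shift [-0.0008 -0.0042 -0.0006] turn_y -8.97 F [ 8.7 -5.7 -6.8] M [-1.18 -1.78  0.08] op 0.0376 q [-41.9   3.2 108.4   0.   68.   34.9]
```

>>> {"op": "drive_tool", "data": {"plan": [[0,0,0,0.0008,0.001,0.001,0.03],[0,0,0,0.0008,0.002,0.001,0.03],[0,0,0,0.0008,0.002,0.001,0.03]], "squeeze": 30}}

```text
t: 15.4
tool_pos: [0.4365, -0.2857, 0.2101]
tool_rot: [-1.309, 1.034, -1.044]
ft_force: [2.4, -1.7, 4.7]
opening: 0.0382
```

Run:
```python
from h import *
from plant import arm
avg(arm,(.4352,-.285,.215),-67.9,3)
```

```text
t 15.50 pos [ 0.4365 -0.2857  0.2101] sd [0. 0. 0.] yaw -76.86 shift [-0.001  -0.0049 -0.0011] turn_y -8.96 F [ 2.8 -1.4  4.9] M [-0.31 -0.53  0.04] op 0.0379 q [-41.9   3.4 108.2  -0.   68.   35. ]
```

>>> {"op": "drive_tool", "data": {"plan": [[0,0,0,0,0,0,0.045],[0,0,0,0,0,0,0.055],[0,0,0,0,0,0,0.075],[0,0,0,0,0,0,0.085],[0,0,0,0,0,0,0.085],[0,0,0,0,0,0,0.085],[0,0,0,0,-0.02,0,0.085],[0,0,0,0,-0.06,0,0.085],[0,0,0,0,-0.1,0,0.085],[0,0,0,0,-0.14,0,0.085]]}}

```text
t: 16.55
tool_pos: [0.4348, -0.2841, 0.3499]
tool_rot: [-1.309, 1.039, -1.038]
ft_force: [0.7, -0.0, -0.6]
opening: 0.0853
```

>>> {"op": "drive_tool", "data": {"plan": [[0,0,0,0,-0.04,0,0.085],[0,0,0,0.04,-0.06,0.0,0.085],[0,0,0,0.09,-0.06,0,0.085],[0,0,0,0.14,-0.06,0,0.085],[0,0,0,0.18,-0.06,0,0.085],[0,0,0,0.2,-0.06,0,0.085],[0,0,0,0.2,-0.06,0,0.085],[0,0,0,0.2,-0.06,0,0.085]]}}

```text
t: 17.35
tool_pos: [0.4803, -0.479, 0.4078]
tool_rot: [-1.308, 1.04, -1.038]
ft_force: [-0.5, 0.1, 0.6]
opening: 0.0851
```

Run:
```python
from h import *
from plant import arm
avg(arm,(.4352,-.285,.215),-67.9,1)
q=arm.get_image('side');pickle.dump(q,open('side7.pkl','wb'))
t=arm.get_image('top');pickle.dump(t,open('top7.pkl','wb'))
for P in (q,t):
    print([( [round(x,1) for x in d['point']],round(d['p'],2)) for d in arm.place_of(P,'peg_holder_grip')], proj(P,(.4358,-.2852,.155)),proj(P,(.4358,-.2852,.160)))
b=cv2.resize(q['img'][90:290,230:430,::-1],None,fx=2.95,fy=2.95,interpolation=cv2.INTER_CUBIC)
c=cv2.resize(q['img'][100:180,305:375,::-1],None,fx=7,fy=7,interpolation=cv2.INTER_CUBIC)
cv2.imwrite('pics/e1.png',b);cv2.imwrite('pics/e2.png',c)
b=cv2.resize(t['img'][130:290,220:460,::-1],None,fx=3.3,fy=3.3,interpolation=cv2.INTER_CUBIC);cv2.imwrite('pics/e3.png',b)
```

```text
t 17.35 pos [ 0.4803 -0.479   0.4078] sd [0. 0. 0.] yaw -76.89 shift [-0.1992  0.1928  0.    ] turn_y -8.99 F [-0.5  0.1  0.6] M [0.03 0.04 0.02] op 0.0851 q [-51.6  17.7  70.4   0.   92.   25.3]
[([314.1, 221.5], 0.95), ([342.2, 132.5], 0.67), ([361.5, 220.5], 0.63)] [342.5177301  129.51944434] [342.64424487 127.35768442]
[([415.0, 224.9], 0.94), ([313.7, 206.2], 0.88), ([321.5, 251.7], 0.7)] [414.57345491 226.67680426] [415.08249327 226.5124618 ]
```

View pics/e1.png

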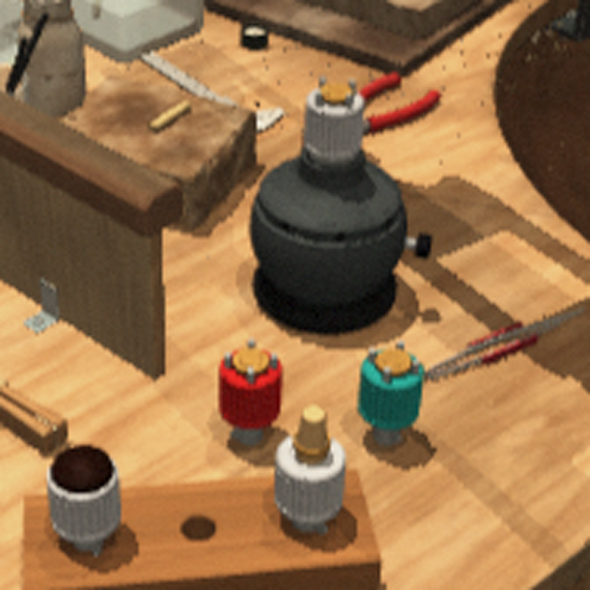

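View pics/e2.png

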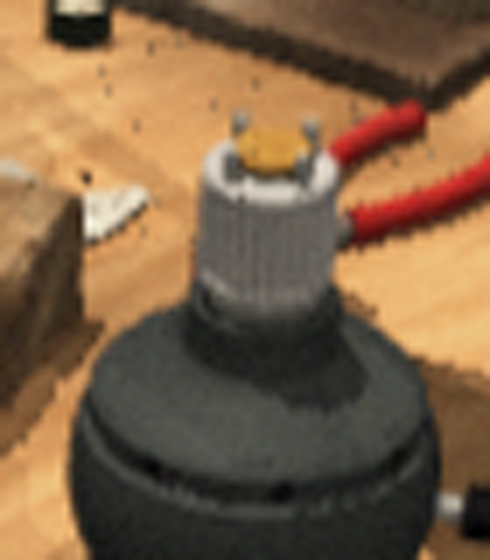

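View pics/e3.png

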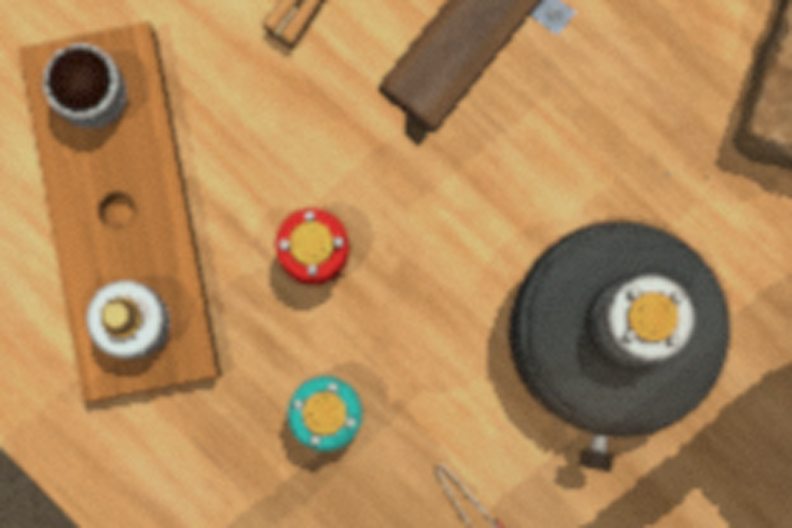

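The side crop shows the holder upright on the nose with a thin gap under the grip. Its rim is at about (343.5,124.2), where 123.9 is expected for 155 mm. The pegs in the top view stand at 45° to the slots, so the bar lies across them. The dome and post holders are still upright in the rack, and the gripper is clear.

```bash
python3 -c "
from plant import arm
print(arm.sign_off())"
```

```text
the job is handed in; nothing more can be done
None
```

I moved the white peg holder from the middle of the rack into the seat on the engraving block. I pushed it down, turned it clockwise to the stop, let it rise and released it. The job was handed in at about 17.5 s, and `sign_off()` gave no verdict.

**Push and turn:**
- With the bar in the slots, the force rose slowly, as the spring would make it. The holder stopped at the bottom with a net force of about 17.5 N at the tool.
- The turn ran freely for about 91°. At the stop the moment rose to about 0.18 N m, so the last few degrees may have dragged the head round slightly.

**Lock check:** the holder rose 5.0 mm from the bottom and stayed there against an upward pull of about 7 N. That matches the 155 mm lock height and not the 2 mm that the flange alone allows.

**Last pictures:** the holder looks upright, with its rim where 155 mm predicts to well under a pixel. The pegs suggest the bar lies across the slots. The post and dome holders are still in the rack, and the gripper is well clear.

**Disagreements:**
- My first camera estimate of the seat was about 2 mm off in y. I corrected it by feel after a 5.5 N side push.
- The network put the grip point in the last side picture about 3 px lower than expected. I trusted the arm's height reading and the rim position instead.

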